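# Close the specimen transport box and hold its retaining pin for sealing

### The job

The packed specimen transport box is ready for the courier: swing its lid down gently, then take the steel retaining pin out of the tube rack and push it down through the lid lug and the box lug until its flange sits on the lid lug and the lid is fully shut against its springy gasket. Finish while still holding the pin by its head and pressing it down, so that the pin alone keeps the lid shut (nothing of the robot on the box itself) and a colleague can thread the security seal through the pin's foot. Leave the rack's tubes and the other things on the worktop where they are.

Things in the scene. Friction and masses are not known exactly. Their poses are not given: they have to be found in the camera images.
- carrier: White plastic specimen transport box, four sample tubes lying in it; stands firm, does not move. Lower half 130 (x) x 190 (y) x 55 mm high. Origin: centre of its underside; x points from its front (lug side, turned to the left) to the hinge at its back, z up. A flat steel lug, 50 mm wide, 8 mm thick, sticks out of the middle of the front with a vertical 12.5 mm hole.
- base_hole (a point): Centre of the hole in the box's steel lug, at the lug's top face: 90 mm in front of the box's origin, 58 mm above the worktop. Clear space below it down to the worktop.
- lid_hinge (a point): Middle of the lid's hinge axis: 70 mm behind the box's origin, 58 mm above the worktop; the axis runs along the box's y. The lid is a stiff shallow shell 134 x 194 x 22 mm: shut, its flat outer face is 22 mm above the hinge axis and spans from 3 to 137 mm in front of it.
- lid_hole (a point): Centre of the 12.5 mm hole in the lid's steel lug (50 wide, 8 thick, moves with the lid, sticks out to 182 mm from the hinge axis), at the lug's outer (top) face: 160 mm from the hinge axis, 9 mm outward of it. Shut, it is 67 mm above the worktop, right above base_hole. The lid's front wall stands 13 mm higher than this face, 23 mm behind the hole's centre.
- pin: Loose steel retaining pin, about 90 g, upright in a cell of the tube rack, hanging by its flange. From its origin (tip of the bullet nose) up its z: nose widens from 4 to 10 mm diameter over 9 mm, 10 mm shank up to 40 mm, flange 34 mm diameter from 40 to 45 mm, knurled round head 23 mm diameter from 45 to 85 mm. In the rack the flange's underside is 71 mm above the worktop.
- pin_nose (a point): Tip of the pin's nose, the same point as the pin's origin.
- tube_stand: Purple tube rack 192 (x) x 142 (y) x 71 mm high, stands firm. Origin at the centre of its underside. The pin and two loose tubes stand in the cells at x = -79.5, 0 and +79.5 mm on its middle line y = 0, in any order; two more tubes stand at (0, 53) and (-79.5, -53) mm; all tube tops at most 120 mm above the worktop.
- tube_a: Capped blood tube 18 mm diameter, 91 mm long, loose and upright in a cell of the purple rack, top 120 mm above the worktop; origin at its foot.
- tube_b: Second capped blood tube like tube_a, loose in another cell of the rack.
- cup_near: Specimen cup with white screw lid, 60 mm diameter, 68 mm high, loose on the worktop between box and rack; origin at its underside. A bystander.
- cup_far: Specimen cup with yellow screw lid, 60 mm diameter, 68 mm high, loose to the right of the box; origin at its underside. A bystander.
- marker: Black and white marker pen lying on the worktop at the left, 135 mm long, loose. A bystander.
- strips: Black-capped test strip bottle, 45 mm diameter, 108 mm high, loose, beyond the rack; origin at its underside. A bystander.
- lid_swing (a joint): Swing of the lid, rad: 0 where it rests on the gasket of the box's rim (then the lid is still 0.06 rad from shut, the lid lug some 10 mm high), grows as it opens up and back, stop at 1.5. Damped friction hinge: above about 0.8 it stays where it is left, below that it sinks slowly by its weight.
- lid_press (a joint): How far the lid is squeezed down on the springy gasket, rad: 0 relaxed, 0.06 fully shut (hard stop). The lid's angle from shut is lid_swing + 0.06 - lid_press. Pressed at the lug hole it takes about 1 N to start and 8 N for fully shut; released, the lid rises again.

How it is judged:
By the outcome, as a careful person would: the job done as asked, in the order asked, and still so for the second after the job is handed in, while the arm keeps its last pose, push and grip.
It also fails if it takes over 54 s, if anything falls off the work surface, if the arm or the gripper's body presses on something with over 40 N, if the wrist force passes 120 N, or if a joint passes its speed limit or range.

### The arm

A 7-joint arm with a two-finger parallel gripper is mounted at the origin on the work surface; the furniture and walls round the work are solid. World frame = base frame: x ahead of the robot, y to its left, z up, the work surface at z = 0. Lengths are in m, angles in rad, forces in N, time in s.
With the tool pointing down it reaches from about 0.35 to 0.775 m from the base axis. Payload 3.1 kg.
Tool frame: the origin (TCP) lies at the very end of the fingers, on their centre line; the grasp point (between the pads) lies 19 mm behind it; z points along the fingers, y is the line along which they close (so a half turn about z gives the same grasp; the last joint's range is limited). The gripper opens to 85 mm and grips with 20 to 120 N. Pads are 22 mm wide; open, the fingers measure 114 mm over their backs; the gripper's body (76 mm by 85 mm) begins 54 mm behind the grasp point. The pads swing forward as they close: fully open they stand 13 mm farther back than shut.
Start: joints at [-1.241, 0.311, 0.014, 1.512, -0.004, 1.319, -0.027], TCP at [0.2, 0.512, 0.231] pointing down, gripper open.
Joint ranges: [-2.7, 2.7], [-0.3, 1.91], [-1.27, 1.3], [0.12, 2.57], [-1.44, 4.58], [0.2, 2.03], [-3.05, 3.05]. Speed limits (rad/s): [2.79, 2.79, 3.14, 3.14, 3.14, 3.14, 3.14].

### API

Orientations are given as a unit quaternion [x, y, z, w].
In Python, from workcell import r gives the robot as it stands. The module is installed in compiled form; this text tells all that it offers.
- The arm moves only by the tool servo_tool, never from a script. Its argument "deltas" is a list of rows, each a list of 7 numbers: the shift along the tool's x, y, z in units of 30 mm (1.0 is 30 mm), then the turn, a rotation vector about the tool's x, y, z in units of 5 degrees (1.0 is 5 degrees), then the opening, from 0 (shut) to 1 (fully open). A call has 1 to 5 rows; each row shifts and turns the commanded pose from where the row before left it, along the tool's axes as they then stand; what a row does not reach is not made up. A row lasts 1/12 s, in which the tool goes at most 41.7 mm and 7.16 degrees, less where a joint would pass 70% of its speed; a pose out of reach is approached as far as the arm can. A call is refused whole if a number of a shift passes 1 or a number of a turn 1, either way. A call with a gripper value outside its range is refused whole. The fingers move at their own pace and stop on an object; "newtons" is the grip in N (left out, the last holds). Time passes only in rows, so rows that do not move let the fingers close. It gives the time, the measured TCP pose, the force, the opening and the grip force at its end, in the units of the state.
- r.sense(): the state, without advancing time (a new reading comes with each control period).
- r.snapshot(name): name is "scene" or "top" or "wrist"; returns a dict with "image" (400x640x3 uint8, red, green, blue), "fovy" (degrees; the focal length in pixels is half the picture's height over the tangent of half this angle, whatever the lens; pixels are square), "cx", "cy" (the principal point, pixels), "extrinsics" (4x4, takes a point from world to camera coordinates); the wrist camera has in their place "hand_eye" (4x4, takes a point from camera to tool coordinates, whose origin is the TCP and whose axes are the flange's). Camera axes: x right, y down, z forward; pixel columns grow to the right and rows downward; lengths in m; the calibration is good to about 2 mm. A picture is of the moment at which its call begins: read the wrist's pose just before it. There is no depth.
- r.close_job(): hands the job in; it is judged then, once.
The state is a dict: "t": time; "joint_positions": joint angles; "joint_vel": joint speeds; "tau": joint torques, N m; "eef_pos": TCP position; "tcp_rot": TCP orientation; "force": force on the tool from outside, world axes, zero at the start; "wrist_torque": the same for the moment, N m; "finger_gap": finger opening in m; "gripper_force": force on a finger pad.
Only numpy, scipy, OpenCV 4.12 (cv2) and the standard library are available. Lean on these libraries where they do the work, as an engineer would, in place of code of your own. Each camera call takes 0.05 s, during which the arm holds its last target. There are 200 camera calls.

## Working session

There is one attempt and no reset: what is moved stays moved. The work goes in short steps, Python scripts to look and compute and a tool call to move; the robot and the scene stay as the last step left them, time stands still between calls to the robot, and variables do not carry over. Pictures are saved under pics/ and viewed, at most 10 in all, crops included, and the job is handed in when it is done.

Besides the shell and the picture viewer there is one more tool, called after "Request:" by a JSON object that holds its "name" and its "arguments", one argument or row to a line. servo_tool: Moves the arm, as the interface text tells. Its arguments: {"type":"object","properties":{"deltas":{"type":"array"},"newtons":{"type":"number"}},"required":["deltas"]}

```bash
mkdir -p pics; cat > h.py <<'E'
import numpy as np, cv2
from workcell import r
from scipy.spatial.transform import Rotation as R
def ray(s,u,v,st=None):
    f=s["image"].shape[0]/2/np.tan(np.radians(s["fovy"])/2)
    d=np.array([(u-s["cx"])/f,(v-s["cy"])/f,1.])
    if "extrinsics" in s: M=np.linalg.inv(np.array(s["extrinsics"]))
    else:
        T=np.eye(4);T[:3,:3]=R.from_quat(st["tcp_rot"]).as_matrix();T[:3,3]=st["eef_pos"];M=T@np.array(s["hand_eye"])
    return M[:3,3],M[:3,:3]@d
def onz(s,u,v,z,st=None):
    o,d=ray(s,u,v,st);return o+d*(z-o[2])/d[2]
def proj(s,P,st=None):
    f=s["image"].shape[0]/2/np.tan(np.radians(s["fovy"])/2)
    if "extrinsics" in s: E=np.array(s["extrinsics"])
    else:
        T=np.eye(4);T[:3,:3]=R.from_quat(st["tcp_rot"]).as_matrix();T[:3,3]=st["eef_pos"];E=np.linalg.inv(T@np.array(s["hand_eye"]))
    c=E[:3,:3]@np.array(P)+E[:3,3];return np.array([s["cx"]+f*c[0]/c[2],s["cy"]+f*c[1]/c[2]])
def save(s,n): cv2.imwrite("pics/"+n+".png",cv2.cvtColor(s["image"],cv2.COLOR_RGB2BGR))
E
python3 - <<'E'
from h import *
import pickle
print(r.sense())
for n in("top","scene"):
    s=r.snapshot(n);save(s,n);pickle.dump(s,open(n+".pkl","wb"));print(n,s["fovy"],np.round(np.linalg.inv(s["extrinsics"]),3).tolist())
s=r.snapshot("wrist");print(np.round(s["hand_eye"],4).tolist(),s["fovy"])
E
```

```text
{'t': 0.0, 'joint_positions': array([-1.24071322,  0.31173922,  0.01400064,  1.51307831, -0.00439854,
        1.31919955, -0.02720243]), 'joint_vel': array([ 5.24367966e-04,  8.36951361e-04, -2.03252168e-04,  8.05629898e-04,
       -9.48051251e-05,  2.63279376e-03,  2.08728902e-04]), 'tau': array([-4.22832882e-04, -3.79917884e+01,  1.45688304e-01, -2.30588543e+01,
        1.22309316e-02,  1.37497141e-02,  7.59614409e-06]), 'eef_pos': array([0.19952776, 0.51173739, 0.23020508]), 'tcp_rot': array([ 1.84790043e-01,  9.82777293e-01, -1.18457738e-03, -1.70973386e-04]), 'force': array([ 0.04825101,  0.00775248, -0.44168771]), 'wrist_torque': array([-0.0025384 , -0.00221485, -0.06047688]), 'gripper_force': 0.0, 'finger_gap': 0.08546675851032169}
top 53.26604113367163 [[-0.015, -0.996, 0.089, 0.357], [-1.0, 0.015, 0.003, 0.154], [-0.004, -0.089, -0.996, 1.114], [0.0, 0.0, 0.0, 1.0]]
scene 43.220855770330374 [[0.828, -0.306, 0.469, -0.198], [-0.56, -0.423, 0.712, -0.867], [-0.02, -0.853, -0.522, 0.839], [0.0, 0.0, 0.0, 1.0]]
[[0.0004, -0.9535, -0.3015, 0.078], [1.0, 0.0007, -0.0007, -0.0007], [0.0008, -0.3015, 0.9535, -0.1424], [0.0, 0.0, 0.0, 1.0]] 60.06988304607348
```

View pics/top.png

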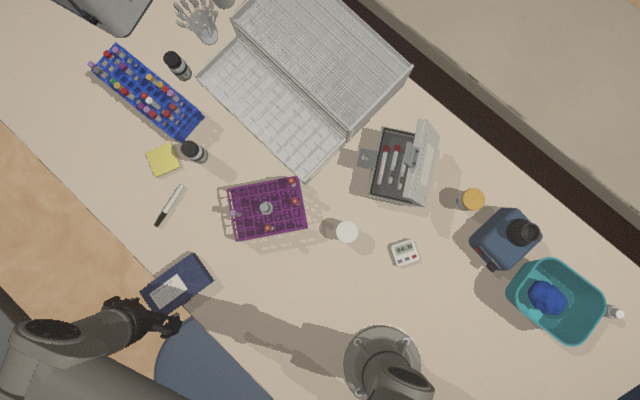

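View pics/scene.png

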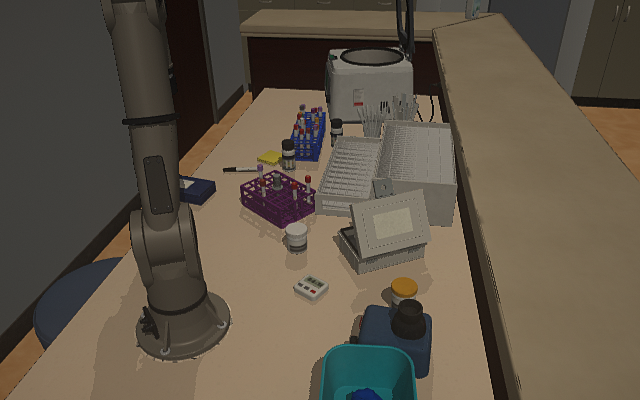

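The top view shows the purple rack near (267,208) with the grey pin in its middle cell. The box is near (395,165), its lug at (368,158), with the lid open toward the right. I'll enlarge both.

```bash
python3 - <<'E'
from h import *
import pickle
s=pickle.load(open("top.pkl","rb"));im=cv2.cvtColor(s["image"],cv2.COLOR_RGB2BGR)
a=cv2.resize(im[110:220,340:450],(400,400),interpolation=3);b=cv2.resize(im[160:260,215:315],(400,400),interpolation=3)
t=pickle.load(open("scene.pkl","rb"));jm=cv2.cvtColor(t["image"],cv2.COLOR_RGB2BGR)
cv2.imwrite("pics/c1.png",np.hstack([a,b]))
for n,u,v,z in[("rackc",267,208,.071),("pinhead",265.5,208,.116),("lug",368,158,.058)]: print(n,onz(s,u,v,z))
# rack mask
h=cv2.cvtColor(im,cv2.COLOR_BGR2HSV);m=((h[...,0]>135)&(h[...,0]<170)&(h[...,1]>70)).astype(np.uint8)
m=cv2.morphologyEx(m,cv2.MORPH_CLOSE,np.ones((7,7)))
c=max(cv2.findContours(m,0,1)[0],key=cv2.contourArea);print(cv2.minAreaRect(c))
E
```

```text
rackc [0.4235835 0.2979502 0.071    ]
pinhead [0.42075761 0.29550408 0.116     ]
lug [0.5546285  0.02838468 0.058     ]
((266.352294921875, 208.09957885742188), (53.37372589111328, 73.34794616699219), 79.2156982421875)
```

View pics/c1.png

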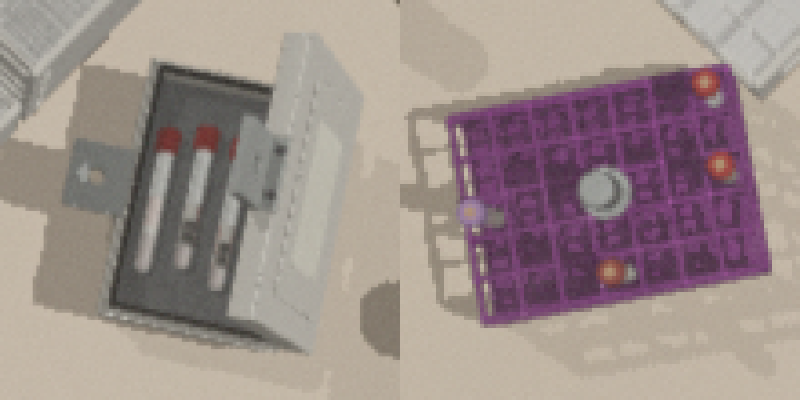

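The crop shows the box lug hole at about top-view px (366.1,158.1), the box's front rim corners at about (382.6,127) and (368.9,198), and the pin's flange centre at about (265.8,208.2) in the rack's middle cell. The lid is standing open.

```bash
python3 - <<'E'
from h import *
import pickle
s=pickle.load(open("top.pkl","rb"));t=pickle.load(open("scene.pkl","rb"))
hole=onz(s,366.1,158.1,.058);A=onz(s,382.6,127,.055);B=onz(s,368.9,198,.055)
print(hole,A,B,np.linalg.norm(A-B))
yb=(B-A)[:2]; yb/=np.linalg.norm(yb); x=np.array([-yb[1],yb[0]]); x=x if x[1]<0 else -x
print("box x",x,np.degrees(np.arctan2(x[1],x[0])))
# flange/hd/pin, rack corners (crop)
g=lambda p,z:onz(s,215+(p[0]-400)/4,160+p[1]/4,z)
print("flange",g((603,193),.076),"head",g((607,186),.116))
c=[g(p,.071) for p in((447,117),(730,65),(770,272),(483,326))]
for i in range(4): print(c[i],np.linalg.norm(c[i]-c[i-1]))
print("cupfar",onz(s,473,199,.068),"nearcup",onz(s,347,232,.068),"laptoplike",onz(s,412,70,.08))
# lid angle: predict lid top edge/lug
y=np.array([-x[1],x[0]])
for sw in(.9,1.0,1.1,1.2,1.3,1.4,1.5):
    a=sw+.06; P=lambda d,o,w:np.r_[hole[:2]+x*(160-d*np.cos(a)+o*np.sin(a))+y*w, .058+d*np.sin(a)+o*np.cos(a)]
    print(sw,[np.round(proj(q,P(*k))).tolist() for q in(s,t) for k in((137,22,97),(137,22,-97),(182,9,25),(182,9,-25))])
im=cv2.cvtColor(t["image"],cv2.COLOR_RGB2BGR)
cv2.imwrite("pics/c2.png",cv2.resize(im[165:285,325:445],(600,600),interpolation=3))
E
```

```text
[0.55443657 0.03348327 0.058     ] [ 0.63956113 -0.01363033  0.055     ] [0.44720802 0.0283654  0.055     ] 0.1968841336768284
box x [-0.21330173 -0.97698637] -102.3159126306569
flange [0.42265899 0.30052525 0.076     ] head [0.42448118 0.29235553 0.116     ]
[0.4746544  0.40388451 0.071     ] 0.13933663200288487
[0.50631986 0.21715285 0.071     ] 0.18939750366280533
[0.369719   0.19237494 0.071     ] 0.13882989710112856
[0.33744952 0.3796045  0.071     ] 0.18999007259328543
cupfar [ 0.43930693 -0.24352095  0.068     ] nearcup [0.35780016 0.08937816 0.068     ] laptoplike [ 0.78722911 -0.09277244  0.08      ]
0.9 [[-76.0, 491.0], [89.0, -110.0], [147.0, 265.0], [177.0, 138.0], [-238.0, 550.0], [480.0, 310.0], [136.0, 639.0], [328.0, 552.0]]
1.0 [[-98.0, 471.0], [63.0, -104.0], [118.0, 255.0], [148.0, 136.0], [-199.0, 507.0], [456.0, 298.0], [138.0, 584.0], [308.0, 512.0]]
1.1 [[-124.0, 454.0], [34.0, -101.0], [89.0, 246.0], [117.0, 133.0], [-169.0, 469.0], [435.0, 284.0], [138.0, 536.0], [291.0, 475.0]]
1.2 [[-154.0, 441.0], [4.0, -101.0], [58.0, 238.0], [86.0, 128.0], [-147.0, 433.0], [416.0, 269.0], [137.0, 493.0], [277.0, 441.0]]
1.3 [[-189.0, 430.0], [-28.0, -105.0], [25.0, 230.0], [54.0, 123.0], [-129.0, 399.0], [399.0, 253.0], [135.0, 454.0], [264.0, 409.0]]
1.4 [[-229.0, 421.0], [-64.0, -111.0], [-10.0, 222.0], [19.0, 116.0], [-116.0, 367.0], [384.0, 236.0], [133.0, 417.0], [252.0, 378.0]]
1.5 [[-274.0, 414.0], [-103.0, -121.0], [-48.0, 214.0], [-18.0, 109.0], [-105.0, 336.0], [371.0, 219.0], [129.0, 383.0], [242.0, 348.0]]
```

View pics/c2.png

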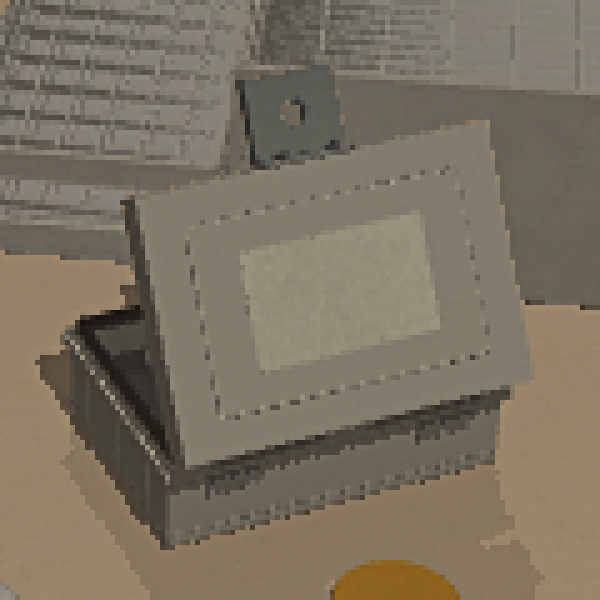

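The crop shows the lid's outer face. Its lug end corners are at about scene px (373,180) and (391.6,178.5), the shell's top corners at about (351,205) and (423,189.4).

```bash
python3 - <<'E'
from h import *
import pickle
s=pickle.load(open("top.pkl","rb"));t=pickle.load(open("scene.pkl","rb"))
hole=np.array([.5544,.0335]);x=np.array([-.2133,-.977]);y=np.array([-x[1],x[0]])
for sw in(.9,1.0,1.1,1.2,1.3):
    a=sw+.06; P=lambda d,o,w:np.r_[hole+x*(.160-d*np.cos(a)+o*np.sin(a))+y*w, .058+d*np.sin(a)+o*np.cos(a)]
    print(sw,[np.round(proj(t,P(*k))).tolist() for k in((.137,.022,.097),(.137,.022,-.097),(.182,.009,.025),(.182,.009,-.025))],"contact .125:",np.round(P(.125,.022,0),3))
st=r.sense();R0=R.from_quat(st["tcp_rot"])
print(R0.as_matrix().round(3).tolist())
E
```

```text
0.9 [[419.0, 188.0], [350.0, 204.0], [388.0, 177.0], [370.0, 181.0]] contact .125: [ 0.532 -0.07   0.173]
1.0 [[422.0, 188.0], [352.0, 205.0], [391.0, 176.0], [373.0, 180.0]] contact .125: [ 0.529 -0.082  0.178]
1.1 [[425.0, 189.0], [355.0, 206.0], [395.0, 177.0], [377.0, 181.0]] contact .125: [ 0.527 -0.094  0.181]
1.2 [[428.0, 191.0], [357.0, 208.0], [398.0, 178.0], [380.0, 182.0]] contact .125: [ 0.524 -0.106  0.184]
1.3 [[431.0, 193.0], [360.0, 210.0], [402.0, 180.0], [384.0, 184.0]] contact .125: [ 0.521 -0.118  0.185]
[[-0.932, 0.363, -0.001], [0.363, 0.932, -0.002], [-0.0, -0.002, -1.0]]
```

Request:
{"name": "servo_tool", "arguments": {
  "deltas": [
    [-0.6,-0.5,-0.6,0,0,0,0],
    [-0.9,-0.82,-0.6,0,0,0,0],
    [-0.9,-0.82,-0.6,0,0,0,0],
    [-0.9,-0.82,-0.5,0,0,0,0],
    [-0.9,-0.82,0,0,0,0,0]
  ]
}}

```text
t: 0.57
eef_pos: [0.2775, 0.3608, 0.3034]
tcp_rot: [0.185, 0.983, 0.003, 0.001]
force: [0.2, 0.7, 0.5]
finger_gap: 0.0253
gripper_force: 0.0
```

Request:
{"name": "servo_tool", "arguments": {
  "deltas": [
    [-0.9,-0.82,0,0,0,0,0],
    [-0.9,-0.82,0,0,0,0,0],
    [-0.9,-0.82,0,0,0,0,0],
    [-0.9,-0.82,0,0,0,0,0],
    [-0.9,-0.82,0,0,0,0,0]
  ]
}}

```text
t: 0.98
eef_pos: [0.3573, 0.1955, 0.3002]
tcp_rot: [0.185, 0.983, 0.0, -0.0]
force: [0.6, 0.7, 0.6]
finger_gap: -0.0001
gripper_force: 0.0
```

Request:
{"name": "servo_tool", "arguments": {
  "deltas": [
    [-0.9,-0.82,0,0,0,0,0],
    [-0.9,-0.82,0,0,0,0,0],
    [-0.9,-0.82,0,0,0,0,0],
    [-0.9,-0.82,0,0,0,0,0],
    [-0.6,-0.5,0,0,0,0,0]
  ]
}}

```text
t: 1.4
eef_pos: [0.434, 0.0415, 0.3004]
tcp_rot: [0.187, 0.982, -0.001, 0.001]
force: [0.5, -0.3, 1.1]
finger_gap: 0.0
gripper_force: 0.0
```

Request:
{"name": "servo_tool", "arguments": {
  "deltas": [
    [-0.9,-0.9,0,0,0,0,0],
    [-0.9,-0.9,0,0,0,0,0],
    [-0.9,-0.9,0,0,0,0,0],
    [-0.9,-0.9,0,0,0,0,0],
    [-0.5,-0.5,0,0,0,0,0]
  ]
}}

```text
t: 1.82
eef_pos: [0.5034, -0.1185, 0.3001]
tcp_rot: [0.187, 0.982, -0.002, 0.0]
force: [0.3, 0.1, -0.3]
finger_gap: -0.0001
gripper_force: 0.0
```

Request:
{"name": "servo_tool", "arguments": {
  "deltas": [
    [-0.2,-0.2,0,0,0,0,0],
    [0,0,0,0,0,0,0]
  ]
}}

```text
t: 1.98
eef_pos: [0.5064, -0.1235, 0.2998]
tcp_rot: [0.187, 0.982, -0.001, -0.0]
force: [-0.1, 0.0, 0.7]
finger_gap: -0.0001
gripper_force: 0.0
```

Request:
{"name": "servo_tool", "arguments": {
  "deltas": [
    [0,0,0.9,0,0,0,0],
    [0,0,0.9,0,0,0,0],
    [0,0,0.9,0,0,0,0],
    [0,0,0.9,0,0,0,0],
    [0,0,0.6,0,0,0,0]
  ]
}}

```text
t: 2.4
eef_pos: [0.505, -0.1173, 0.1716]
tcp_rot: [0.183, 0.983, 0.001, -0.002]
force: [-0.0, 0.2, -0.6]
finger_gap: 0.0002
gripper_force: 0.0
```

Request:
{"name": "servo_tool", "arguments": {
  "deltas": [
    [0.03,0.2,0,0,0,0,0],
    [0.03,0.2,0,0,0,0,0],
    [0.03,0.2,0,0,0,0,0],
    [0.02,0.13,0,0,0,0,0],
    [0.02,0.13,0,0,0,0,0]
  ]
}}

```text
t: 2.82
eef_pos: [0.5137, -0.0944, 0.1759]
tcp_rot: [0.184, 0.983, 0.0, 0.002]
force: [0.4, -1.5, 1.0]
finger_gap: -0.0002
gripper_force: 0.0
```

Request:
{"name": "servo_tool", "arguments": {
  "deltas": [
    [0.02,0.13,0.04,0,0,0,0],
    [0.02,0.13,0.04,0,0,0,0],
    [0.02,0.13,0.04,0,0,0,0],
    [0.02,0.13,0.04,0,0,0,0],
    [0.02,0.13,0.04,0,0,0,0]
  ]
}}

```text
t: 3.23
eef_pos: [0.5168, -0.0765, 0.1683]
tcp_rot: [0.185, 0.983, -0.0, 0.0]
force: [-0.2, -1.3, 0.1]
finger_gap: 0.0003
gripper_force: 0.4
```

Request:
{"name": "servo_tool", "arguments": {
  "deltas": [
    [0.02,0.13,0.05,0,0,0,0],
    [0.02,0.13,0.05,0,0,0,0],
    [0.02,0.13,0.05,0,0,0,0],
    [0.02,0.13,0.05,0,0,0,0],
    [0.02,0.13,0.05,0,0,0,0]
  ]
}}

```text
t: 3.65
eef_pos: [0.5208, -0.0566, 0.1605]
tcp_rot: [0.185, 0.983, 0.0, -0.0]
force: [-0.2, -1.0, 0.9]
finger_gap: 0.0001
gripper_force: 0.3
```

Request:
{"name": "servo_tool", "arguments": {
  "deltas": [
    [0.02,0.13,0.08,0,0,0,0],
    [0.02,0.13,0.08,0,0,0,0],
    [0.02,0.13,0.08,0,0,0,0],
    [0.02,0.13,0.08,0,0,0,0],
    [0.02,0.13,0.08,0,0,0,0]
  ]
}}

```text
t: 4.07
eef_pos: [0.5253, -0.0373, 0.1485]
tcp_rot: [0.185, 0.983, 0.0, -0.0]
force: [0.7, -0.4, -0.2]
finger_gap: -0.0002
gripper_force: 0.2
```

```bash
python3 - <<'E'
from h import *
s=r.snapshot("scene");save(s,"scene2")
im=cv2.cvtColor(s["image"],cv2.COLOR_RGB2BGR)
cv2.imwrite("pics/c3.png",cv2.resize(im[145:285,305:445],(560,560),interpolation=3))
print(r.sense()["eef_pos"],r.sense()["force"])
E
```

```text
[ 0.52517815 -0.03601856  0.14796703] [ 0.66055567  1.09504704 -0.22841136]
```

View pics/c3.png

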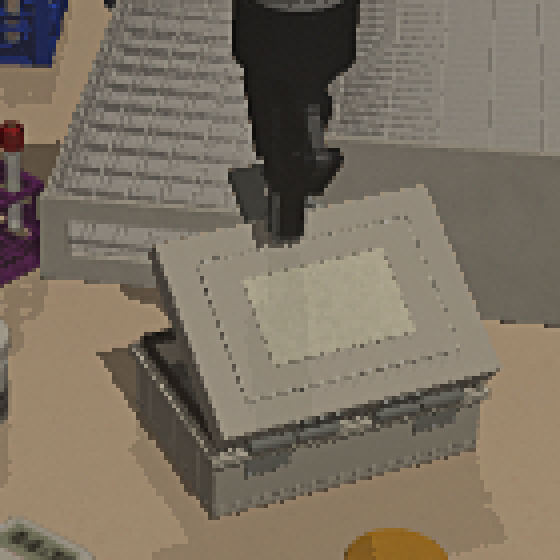

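The crop shows the lid well under 0.8 rad, with the fingertips on its outer edge. It will now sink on its own, so I'll rise and turn the wrist for the pin grasp.

Request:
{"name": "servo_tool", "arguments": {
  "deltas": [
    [-0.02,-0.15,-0.6,0,0,0,0],
    [0,0,-0.9,0,0,-1,0],
    [0,0,-0.9,0,0,-1,0],
    [0,0,-0.9,0,0,-1,0.4],
    [0,0,-0.9,0,0,-1,0.5]
  ]
}}

```text
t: 4.53
eef_pos: [0.5239, -0.042, 0.2761]
tcp_rot: [0.009, 1.0, 0.0, 0.0]
force: [-0.2, 0.1, -0.0]
finger_gap: 0.0234
gripper_force: 0.0
```

Request:
{"name": "servo_tool", "arguments": {
  "deltas": [
    [0,0,-0.8,0,0,-1,0.5],
    [0,0,0,0,0,-1,0.5],
    [0,0,0,0,0,-0.2,0.5],
    [0,0,0,0,0,0,0.5]
  ]
}}

```text
t: 4.87
eef_pos: [0.5239, -0.042, 0.2985]
tcp_rot: [-0.084, 0.996, 0.0, -0.0]
force: [-0.7, 0.5, -0.5]
finger_gap: 0.0433
gripper_force: 0.0
```

```bash
cat > to.py <<'E'
from h import *
import sys
a=list(map(float,sys.argv[1:]))
s=r.sense();M=R.from_quat(s["tcp_rot"]).as_matrix()
print("t",s["t"],"tcp",s["eef_pos"].round(4),"yaw y",np.degrees(np.arctan2(M[1,1],M[0,1])).round(1),"F",s["force"].round(1),"gap",s["finger_gap"],"units",(M.T@(np.array(a[:3])-s["eef_pos"])/.03).round(2),"q7",s["joint_positions"].round(2))
E
python3 to.py .422 .298 .26
python3 - <<'E'
from h import *
import pickle
s=r.snapshot("scene");im=s["image"].astype(int);o=pickle.load(open("scene.pkl","rb"))["image"].astype(int)
save(s,"scene3")
E
```

```text
t 4.8667 tcp [ 0.5239 -0.042   0.2985] yaw y 99.6 F [-0.7  0.5 -0.5] gap 0.04327813602659215 units [ 1.45 11.74  1.29] q7 [-0.39  0.25  0.56  1.46 -0.13  1.46  1.91]
```

Request:
{"name": "servo_tool", "arguments": {
  "deltas": [
    [0.12,0.9,0,0,0,0,0.5],
    [0.12,0.95,0,0,0,0,0.5],
    [0.12,0.95,0,0,0,0,0.5],
    [0.12,0.95,0,0,0,0,0.5],
    [0.12,0.95,0,0,0,0,0.5]
  ]
}}

```text
t: 5.33
eef_pos: [0.4813, 0.0949, 0.2975]
tcp_rot: [-0.084, 0.996, -0.0, -0.001]
force: [1.6, -1.0, 0.5]
finger_gap: 0.0431
gripper_force: 0.0
```

Request:
{"name": "servo_tool", "arguments": {
  "deltas": [
    [0.12,0.95,0,0,0,0,0.5],
    [0.12,0.95,0.2,0,0,0,0.5],
    [0.12,0.95,0.2,0,0,0,0.5],
    [0.12,0.95,0.2,0,0,0,0.5],
    [0.12,0.95,0.2,0,0,0,0.5]
  ]
}}

```text
t: 5.75
eef_pos: [0.4395, 0.2322, 0.2732]
tcp_rot: [-0.084, 0.996, -0.0, -0.001]
force: [0.4, 0.6, 0.1]
finger_gap: 0.0428
gripper_force: 0.0
```

Request:
{"name": "servo_tool", "arguments": {
  "deltas": [
    [0.12,0.95,0.2,0,0,0,0.5],
    [0.12,0.95,0.2,0,0,0,0.5],
    [0,0.3,0.1,0,0,0,0.5],
    [0,0,0,0,0,0,0.5]
  ]
}}

```text
t: 6.08
eef_pos: [0.4199, 0.2978, 0.2574]
tcp_rot: [-0.087, 0.996, -0.001, -0.002]
force: [-0.7, 0.0, 0.7]
finger_gap: 0.0427
gripper_force: 0.0
```

```bash
python3 to.py .422 .298 .26
python3 - <<'E'
from h import *
import pickle
st=r.sense();s=r.snapshot("wrist");save(s,"w1");pickle.dump((s,st),open("w1.pkl","wb"))
t=r.snapshot("scene")
o=pickle.load(open("top.pkl","rb"))
cv2.imwrite("pics/c4.png",cv2.cvtColor(np.hstack([cv2.resize(s["image"],(448,280),interpolation=3),cv2.resize(t["image"][150:290,305:445],(280,280),interpolation=3)]),cv2.COLOR_RGB2BGR))
print(proj(s,[.4225,.299,.116],st))
E
```

```text
t 6.0833 tcp [0.4199 0.2978 0.2574] yaw y 100.0 F [-0.7  0.   0.7] gap 0.042673789076192695 units [-0.07 -0.01 -0.09] q7 [-0.9   0.23  0.31  1.56 -0.07  1.36  1.16]
[321.36950249 189.95587015]
```

View pics/c4.png

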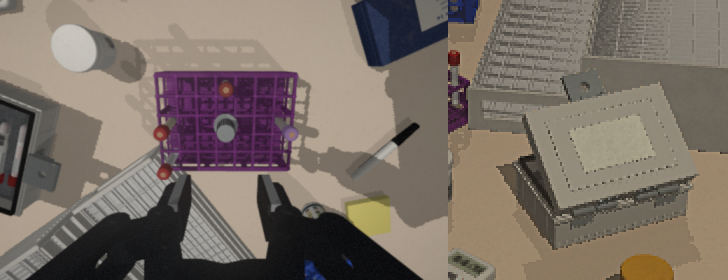

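The wrist view shows the pin's head at about full-image px (324,178), roughly on target. In the scene view the lid is still clearly open, so I'll measure its angle and the pin.

```bash
cat > lid.py <<'E'
from h import *
hole=np.array([.5544,.0335]);x=np.array([-.2133,-.977]);y=np.array([-x[1],x[0]])
def P(sw,d,o,w):
    a=sw+.06;return np.r_[hole+x*(.160-d*np.cos(a)+o*np.sin(a))+y*w, .058+d*np.sin(a)+o*np.cos(a)]
E
python3 - <<'E'
from lid import *
import pickle
t=r.snapshot("scene");print(r.sense()["t"])
for sw in(.3,.4,.5,.6,.7): print(sw,[np.round(proj(t,P(sw,*k)),1).tolist() for k in((.137,.022,.097),(.137,.022,-.097),(.16,.009,0))])
s,st=pickle.load(open("w1.pkl","rb"))
im=s["image"];h=cv2.cvtColor(im,cv2.COLOR_RGB2HSV);g=cv2.cvtColor(im,cv2.COLOR_RGB2GRAY)
c=im[140:230,270:380]
m=((h[...,1]<50)&(g>100)).astype(np.uint8)[140:230,270:380]
n,l,q,ce=cv2.connectedComponentsWithStats(m)
for i in range(1,n):
    if q[i][4]>60: print(q[i],ce[i]+[270,140])
print(cv2.HoughCircles(cv2.resize(g[140:230,270:380],None,fx=4,fy=4,interpolation=3),cv2.HOUGH_GRADIENT,1.5,20,param1=80,param2=30,minRadius=36,maxRadius=90)/4+np.array([270,140,0]))
cv2.imwrite("pics/c5.png",np.hstack([cv2.cvtColor(cv2.resize(c,(440,360),interpolation=3),cv2.COLOR_RGB2BGR),cv2.cvtColor(cv2.resize(t["image"][150:230,320:400],(360,360),interpolation=3),cv2.COLOR_RGB2BGR)]))
E
```

```text
6.2333
0.3 [[405.7, 195.3], [340.0, 210.9], [369.1, 199.4]]
0.4 [[407.4, 192.9], [341.2, 208.5], [370.5, 196.2]]
0.5 [[409.4, 190.9], [342.6, 206.6], [372.2, 193.4]]
0.6 [[411.6, 189.4], [344.2, 205.1], [374.1, 191.0]]
0.7 [[414.0, 188.3], [346.0, 204.2], [376.2, 189.2]]
[ 35  23  32  25 220] [317.59090909 170.14090909]
[ 40  38  25  25 479] [321.93319415 190.22338205]
[[[322.6875     190.4375      12.375     ]
  [322.3125     179.1875      17.32500076]
  [325.6875     185.1875      17.70000076]
  [318.5625     186.3125      17.70000076]
  [329.4375     189.6875      18.9375    ]
  [314.4375     193.4375      21.45000076]
  [321.5625     196.4375      18.52499962]
  [327.1875     174.3125      10.72500038]
  [319.3125     174.6875      12.375     ]
  [332.4375     185.1875      22.27500153]
  [346.6875     181.4375      14.85000038]
  [326.4375     199.4375      21.86249924]
  [299.8125     172.4375      17.25      ]
  [332.4375     194.1875      22.27500153]
  [317.4375     180.3125      12.78750038]
  [328.6875     180.6875      11.13749981]
  [305.8125     172.4375      13.16250038]
  [290.0625     187.4375      20.625     ]
  [347.4375     170.1875      20.625     ]
  [335.4375     171.6875      10.6875    ]
  [332.4375     176.1875      13.61250019]
  [292.3125     181.4375      19.79999924]
  [353.4375     182.1875      20.625     ]
  [332.4375     165.3125      15.67499924]
  [332.4375     199.4375      18.52499962]
  [313.3125     169.4375      12.375     ]
  [329.4375     151.0625      19.79999924]
  [349.3125     187.4375      15.67499924]
  [332.4375     160.0625      11.92500019]
  [323.4375     150.3125      21.03749847]
  [314.4375     176.1875       9.44999981]
  [294.5625     172.4375      12.33749962]
  [289.3125     175.4375      16.5       ]
  [313.3125     187.4375       9.44999981]
  [326.4375     194.1875       9.48750019]]]
```

View pics/c5.png

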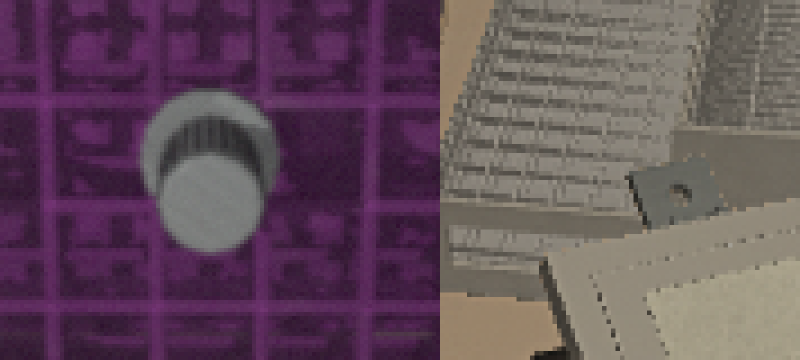

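```bash
python3 - <<'E'
from lid import *
import pickle
s,st=pickle.load(open("w1.pkl","rb"));print("pin",onz(s,322.4,190.3,.116,st))
for sw in(.5,.4,.25,.1,0): print(sw,P(sw,.122,.022,0).round(4))
E
python3 to.py .53 -.03 .21
```

```text
pin [0.42264643 0.29991963 0.116     ]
0.5 [ 0.5398 -0.0332  0.1414]
0.4 [ 0.5415 -0.0256  0.1319]
0.25 [ 0.5436 -0.0159  0.1162]
0.1 [ 0.5452 -0.0086  0.0992]
0 [ 0.546  -0.0051  0.0873]
t 6.2333 tcp [0.4236 0.2928 0.2596] yaw y 99.5 F [ 1.2  0.1 -0.6] gap 0.04266507081442069 units [ -1.72 -11.19   1.68] q7 [-0.9   0.23  0.32  1.56 -0.07  1.36  1.17]
```

Request:
{"name": "servo_tool", "arguments": {
  "deltas": [
    [-0.16,-0.9,-0.2,0,0,0,0],
    [-0.16,-0.95,0,0,0,0,0],
    [-0.16,-0.95,0,0,0,0,0],
    [-0.16,-0.95,0,0,0,0,0],
    [-0.16,-0.95,0,0,0,0,0]
  ]
}}

```text
t: 6.65
eef_pos: [0.471, 0.156, 0.2665]
tcp_rot: [-0.082, 0.997, -0.0, 0.001]
force: [-0.1, 0.3, -0.0]
finger_gap: -0.0002
gripper_force: 0.0
```

Request:
{"name": "servo_tool", "arguments": {
  "deltas": [
    [-0.16,-0.95,0,0,0,0,0],
    [-0.16,-0.95,0,0,0,0,0],
    [-0.16,-0.95,0,0,0,0,0],
    [-0.16,-0.95,0.2,0,0,0,0],
    [-0.16,-0.95,0.5,0,0,0,0]
  ]
}}

```text
t: 7.07
eef_pos: [0.5196, 0.0193, 0.2474]
tcp_rot: [-0.082, 0.997, -0.0, 0.003]
force: [0.9, 0.2, -0.1]
finger_gap: -0.0001
gripper_force: 0.0
```

Request:
{"name": "servo_tool", "arguments": {
  "deltas": [
    [-0.16,-0.95,0.6,0,0,0,0],
    [-0.16,-0.8,0.5,0,0,0,0],
    [0,0,0.3,0,0,0,0],
    [0,0,0,0,0,0,0]
  ]
}}

```text
t: 7.4
eef_pos: [0.5342, -0.0308, 0.2011]
tcp_rot: [-0.08, 0.997, -0.001, -0.002]
force: [-0.4, 0.8, -0.3]
finger_gap: 0.0001
gripper_force: 0.0
```

```bash
python3 to.py .539 -.034 .148;python3 - <<'E'
from lid import *
t=r.snapshot("scene");save(t,"s5")
E
```

```text
t 7.4 tcp [ 0.5342 -0.0308  0.2011] yaw y 99.2 F [-0.4  0.8 -0.3] gap 0.00012351324661638566 units [-0.15 -0.13  1.77] q7 [-0.38  0.33  0.53  1.61 -0.17  1.25  1.91]
```

Request:
{"name": "servo_tool", "arguments": {
  "deltas": [
    [-0.1,0,0.4,0,0,0,0],
    [-0.05,0,0.4,0,0,0,0],
    [0,0,0.4,0,0,0,0],
    [0,0,0.2,0,0,0,0],
    [0,0,0.15,0,0,0,0]
  ]
}}

```text
t: 7.87
eef_pos: [0.5404, -0.0244, 0.1558]
tcp_rot: [-0.086, 0.996, 0.0, -0.0]
force: [0.2, -0.2, 0.9]
finger_gap: -0.0
gripper_force: 0.0
```

Request:
{"name": "servo_tool", "arguments": {
  "deltas": [
    [0,0.08,0.13,0,0,0,0],
    [0,0.08,0.13,0,0,0,0],
    [0,0.08,0.13,0,0,0,0],
    [0,0.08,0.13,0,0,0,0],
    [0,0.08,0.13,0,0,0,0]
  ]
}}

```text
t: 8.28
eef_pos: [0.5389, -0.0134, 0.1369]
tcp_rot: [-0.085, 0.996, 0.0, 0.001]
force: [-0.0, 0.4, 0.4]
finger_gap: 0.0001
gripper_force: 0.3
```

Request:
{"name": "servo_tool", "arguments": {
  "deltas": [
    [0,0.07,0.13,0,0,0,0],
    [0,0.07,0.13,0,0,0,0],
    [0,0.07,0.13,0,0,0,0],
    [0,0.07,0.13,0,0,0,0],
    [0,0.07,0.13,0,0,0,0]
  ]
}}

```text
t: 8.7
eef_pos: [0.5365, -0.0035, 0.1168]
tcp_rot: [-0.084, 0.996, -0.0, -0.0]
force: [-0.0, 0.0, -0.6]
finger_gap: -0.0001
gripper_force: 0.1
```

Request:
{"name": "servo_tool", "arguments": {
  "deltas": [
    [0,0.02,0.13,0,0,0,0],
    [0,0.02,0.13,0,0,0,0],
    [0,0,0.13,0,0,0,0],
    [0,0,0.13,0,0,0,0],
    [0,0,0.13,0,0,0,0]
  ]
}}

```text
t: 9.12
eef_pos: [0.5365, -0.0026, 0.0974]
tcp_rot: [-0.084, 0.996, -0.0, -0.0]
force: [-0.2, -0.4, 0.5]
finger_gap: 0.0004
gripper_force: 0.0
```

Request:
{"name": "servo_tool", "arguments": {
  "deltas": [
    [0,0,0.1,0,0,0,0],
    [0,0,0.08,0,0,0,0],
    [0,0,0.06,0,0,0,0],
    [0,0,0.05,0,0,0,0],
    [0,0,0,0,0,0,0]
  ]
}}

```text
t: 9.53
eef_pos: [0.5364, -0.0024, 0.0888]
tcp_rot: [-0.085, 0.996, -0.0, -0.0]
force: [-0.9, 0.1, -0.1]
finger_gap: 0.0
gripper_force: 0.0
```

```bash
python3 to.py .5544 .0335 .20;python3 - <<'E'
from lid import *
t=r.snapshot("scene")
cv2.imwrite("pics/c6.png",cv2.cvtColor(cv2.resize(t["image"][150:290,305:445],(560,560),interpolation=3),cv2.COLOR_RGB2BGR))
for sw in(0,.1): print(proj(t,P(sw,.137,.022,.097)),proj(t,P(sw,.137,.022,-.097)))
E
```

```text
t 9.5333 tcp [ 0.5364 -0.0024  0.0888] yaw y 99.7 F [-0.9  0.1 -0.1] gap 1.0917742098497901e-05 units [-0.79  1.08 -3.71] q7 [-0.4   0.44  0.49  1.76 -0.24  1.    1.92]
[401.95658959 204.65368167] [337.68847003 220.28708919]
[402.96186626 201.19926171] [338.2585215  216.79490759]
```

View pics/c6.png

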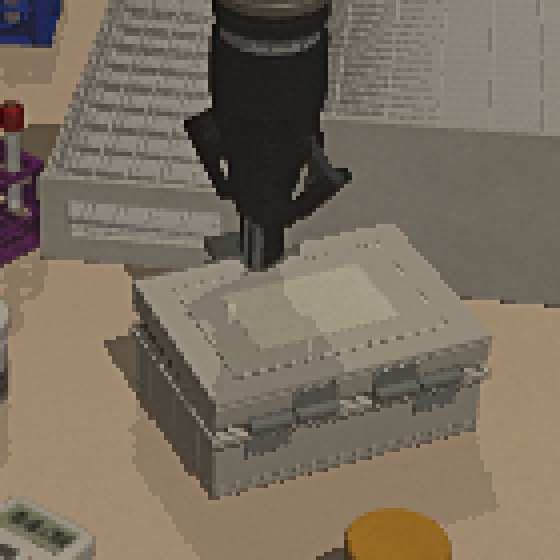

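The lid now rests on its gasket. The finger is still above its front edge with no force reading. Next I'll hover over the lug at a wrist yaw that suits both grasp and insertion (about 145°) and measure the hole.

Request:
{"name": "servo_tool", "arguments": {
  "deltas": [
    [0,0,-0.9,0,0,0,0],
    [-0.2,0.25,-0.9,0,0,0,0],
    [-0.2,0.3,-0.9,0,0,0,0.3],
    [-0.2,0.3,-0.9,0,0,0,0.4],
    [-0.2,0.25,-0.9,0,0,0,0.4]
  ]
}}

```text
t: 10.0
eef_pos: [0.5547, 0.0349, 0.2257]
tcp_rot: [-0.085, 0.996, 0.0, 0.0]
force: [0.1, 0.3, 0.2]
finger_gap: 0.0338
gripper_force: 0.0
```

Request:
{"name": "servo_tool", "arguments": {
  "deltas": [
    [0,0,0,0,0,-1,0.4],
    [0,0,0,0,0,-1,0.4],
    [0,0,0,0,0,-1,0.4],
    [0,0,0,0,0,-1,0.4],
    [0,0,0,0,0,-1,0.4]
  ]
}}

```text
t: 10.42
eef_pos: [0.5547, 0.0341, 0.2244]
tcp_rot: [-0.3, 0.954, -0.0, 0.0]
force: [-0.4, 0.1, -0.0]
finger_gap: 0.0343
gripper_force: 0.0
```

Request:
{"name": "servo_tool", "arguments": {
  "deltas": [
    [0,0,0,0,0,-1,0.4],
    [0,0,0,0,0,-1,0.4],
    [0,0,0,0,0,-1,0.4],
    [0,0,0,0,0,-1,0.4],
    [0,0,0,0,0,0,0.4]
  ]
}}

```text
t: 10.83
eef_pos: [0.5547, 0.0341, 0.2243]
tcp_rot: [-0.46, 0.888, 0.0, 0.0]
force: [0.1, 0.0, -0.6]
finger_gap: 0.0339
gripper_force: 0.0
```

Request:
{"name": "servo_tool", "arguments": {
  "deltas": [
    [0,0,0,0,0,0,0.4],
    [0,0,0,0,0,0,0.4],
    [0,0,0,0,0,0,0.4]
  ]
}}

```text
t: 11.08
eef_pos: [0.5546, 0.0341, 0.2242]
tcp_rot: [-0.459, 0.889, -0.0, 0.0]
force: [0.1, -0.2, -0.8]
finger_gap: 0.0342
gripper_force: 0.0
```

```bash
python3 to.py .5544 .0335 .22;python3 - <<'E'
from lid import *
import pickle
for i in range(2):
    st=r.sense();s=r.snapshot("wrist");print(st["eef_pos"].round(4))
pickle.dump((s,st),open("w2.pkl","wb"))
p=proj(s,P(0,.16,.009,0),st);print("pred",p)
u,v=p.astype(int)
cv2.imwrite("pics/c7.png",cv2.cvtColor(np.hstack([cv2.resize(s["image"],(384,240)),cv2.resize(s["image"][v-30:v+30,u-50:u+50],(400,240),interpolation=3)]),cv2.COLOR_RGB2BGR));print(u,v)
E
```

```text
t 11.0833 tcp [0.5546 0.0341 0.2242] yaw y 144.6 F [ 0.1 -0.2 -0.8] gap 0.034240948806283804 units [ 0.02 -0.01  0.14] q7 [-0.37  0.34  0.37  1.52 -0.12  1.31  2.54]
[0.5546 0.0341 0.2242]
[0.5546 0.0342 0.2241]
pred [318.63165002 182.42132368]
318 182
```

View pics/c7.png

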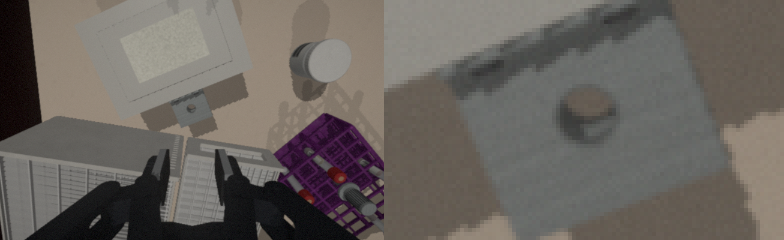

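The crop shows the lid lug's hole centred at wrist px (319.2,180.3), close to the prediction.

```bash
python3 - <<'E'
from lid import *
import pickle
s,st=pickle.load(open("w2.pkl","rb"));h=onz(s,319.2,180.3,.0766,st);print("lid hole",h)
M=R.from_quat(st["tcp_rot"]).as_matrix();print("tool offset",(M.T@(h-st["eef_pos"])).round(4))
E
python3 to.py .4235 .2985 .2635
```

```text
lid hole [0.55272237 0.03142702 0.0766    ]
tool offset [ 3.300e-03 -1.000e-04  1.475e-01]
t 11.1833 tcp [0.5546 0.0342 0.2241] yaw y 144.7 F [ 0.7 -1.2 -0.5] gap 0.034203269459926515 units [-4.66  8.66 -1.31] q7 [-0.37  0.34  0.37  1.52 -0.12  1.31  2.54]
```

Request:
{"name": "servo_tool", "arguments": {
  "deltas": [
    [-0.3,0.6,-0.3,0,0,0,0.4],
    [-0.45,0.8,-0.3,0,0,0,0.4],
    [-0.45,0.8,-0.3,0,0,0,0.4],
    [-0.45,0.8,-0.3,0,0,0,0.4],
    [-0.45,0.8,0,0,0,0,0.4]
  ]
}}

```text
t: 11.6
eef_pos: [0.4985, 0.1527, 0.2622]
tcp_rot: [-0.459, 0.888, -0.0, 0.002]
force: [0.7, 0.1, -0.1]
finger_gap: 0.0342
gripper_force: 0.0
```

Request:
{"name": "servo_tool", "arguments": {
  "deltas": [
    [-0.45,0.8,0,0,0,0,0.4],
    [-0.45,0.8,0,0,0,0,0.4],
    [-0.45,0.8,0,0,0,0,0.4],
    [-0.45,0.8,0,0,0,0,0.4],
    [-0.45,0.8,0,0,0,0,0.4]
  ]
}}

```text
t: 12.02
eef_pos: [0.4383, 0.277, 0.2603]
tcp_rot: [-0.459, 0.888, 0.0, 0.0]
force: [-0.0, -0.3, -0.6]
finger_gap: 0.0341
gripper_force: 0.0
```

Request:
{"name": "servo_tool", "arguments": {
  "deltas": [
    [-0.3,0.85,-0.1,0,0,0,0.4],
    [0,0,0,0,0,0,0.4],
    [0,0,0,0,0,0,0.4],
    [0,0,0,0,0,0,0.4]
  ]
}}

```text
t: 12.35
eef_pos: [0.4238, 0.2973, 0.2631]
tcp_rot: [-0.459, 0.888, -0.001, 0.0]
force: [0.7, -0.2, -0.2]
finger_gap: 0.0345
gripper_force: 0.0
```

```bash
cat > pin.py <<'E'
from lid import *
st=r.sense();s=r.snapshot("wrist");im=s["image"];h=cv2.cvtColor(im,cv2.COLOR_RGB2HSV);g=cv2.cvtColor(im,cv2.COLOR_RGB2GRAY)
p=proj(s,[.4227,.299,.116],st);u,v=p.astype(int);print("pred",p)
k=g[v-40:v+40,u-40:u+40];m=((h[...,1]<50)&(g>100)).astype(np.uint8)[v-40:v+40,u-40:u+40]
n,l,q,ce=cv2.connectedComponentsWithStats(m)
for i in range(1,n):
    if q[i][4]>200:
        c=cv2.findContours((l==i).astype(np.uint8),0,1)[0][0];(cx,cy),rr=cv2.minEnclosingCircle(c)
        U,V=cx+u-40,cy+v-40;w=onz(s,U,V,.116,st);print(q[i],"circle",U,V,rr,"world",w.round(4))
M=R.from_quat(st["tcp_rot"]).as_matrix();print("tool off (m)",(M.T@(w-st["eef_pos"])).round(4))
save(s,"w3")
E
python3 pin.py;python3 to.py .4235 .2985 .2635
```

```text
pred [321.61936624 184.95935108]
[ 24  15  34  24 264] circle 321.5 174.5 16.688419342041016 world [0.4174 0.2913 0.116 ]
[ 29  30  24  24 460] circle 321.6666679382324 185.33333206176758 12.256616592407227 world [0.4229 0.2993 0.116 ]
tool off (m) [-0.0011  0.0021  0.1471]
t 12.4 tcp [0.4243 0.2967 0.2631] yaw y 144.6 F [ 0.5 -0.  -0.5] gap 0.03444141133786973 units [-0.03  0.06 -0.01] q7 [-0.81  0.23  0.2   1.55 -0.05  1.37  1.92]
```

Request:
{"name": "servo_tool", "arguments": {
  "deltas": [
    [-0.04,0.07,0.6,0,0,0,0.4],
    [0,0,0.9,0,0,0,0.4],
    [0,0,0.9,0,0,0,0.4],
    [0,0,0.8,0,0,0,0.4],
    [0,0,0,0,0,0,0.4]
  ]
}}

```text
t: 12.82
eef_pos: [0.42, 0.2961, 0.1621]
tcp_rot: [-0.458, 0.889, -0.001, -0.005]
force: [-1.1, -0.3, -0.8]
finger_gap: 0.0339
gripper_force: 0.0
```

```bash
python3 to.py .4229 .2993 .084
```

```text
t 12.8167 tcp [0.42   0.2961 0.1621] yaw y 144.5 F [-1.1 -0.3 -0.8] gap 0.03390786446630569 units [-0.17 -0.02  2.6 ] q7 [-0.8   0.3   0.19  1.71 -0.06  1.15  1.93]
```

Request:
{"name": "servo_tool", "arguments": {
  "deltas": [
    [0,0,0.4,0,0,0,0.4],
    [0,0,0.2,0,0,0,0.4],
    [0,0,0,0,0,0,0.4],
    [0,0,0,0,0,0,0.4]
  ]
}}

```text
t: 13.15
eef_pos: [0.4232, 0.2999, 0.15]
tcp_rot: [-0.459, 0.888, 0.0, 0.001]
force: [0.3, 1.3, 0.3]
finger_gap: 0.0341
gripper_force: 0.0
```

```bash
python3 to.py .4229 .2993 .084
```

```text
t 13.15 tcp [0.4232 0.2999 0.15  ] yaw y 144.6 F [0.3 1.3 0.3] gap 0.03410252055550376 units [ 0.02 -0.    2.2 ] q7 [-0.8   0.31  0.19  1.73 -0.06  1.11  1.93]
```

Aligned; descending and gripping.

Request:
{"name": "servo_tool", "arguments": {
  "deltas": [
    [0,0,0.5,0,0,0,0.4],
    [0,0,0.6,0,0,0,0.4],
    [0,0,0.6,0,0,0,0.4],
    [0,0,0.4,0,0,0,0.4],
    [0,0,0.1,0,0,0,0.4]
  ],
  "newtons": 80
}}

```text
t: 13.57
eef_pos: [0.4218, 0.2995, 0.0822]
tcp_rot: [-0.459, 0.888, -0.0, -0.001]
force: [-0.6, -0.9, -0.2]
finger_gap: 0.0341
gripper_force: 0.0
```

Request:
{"name": "servo_tool", "arguments": {
  "deltas": [
    [0,0,0,0,0,0,0.4],
    [0,0,0,0,0,0,0.3],
    [0,0,0,0,0,0,0.1],
    [0,0,0,0,0,0,0.1],
    [0,0,0,0,0,0,0.1]
  ]
}}

```text
t: 13.98
eef_pos: [0.4237, 0.3009, 0.0848]
tcp_rot: [-0.459, 0.888, 0.0, 0.002]
force: [-0.4, 0.5, 5.0]
finger_gap: 0.0211
gripper_force: 78.2
```

```bash
python3 to.py .4229 .2993 .084
```

```text
t 13.9833 tcp [0.4237 0.3009 0.0848] yaw y 144.7 F [-0.4  0.5  5. ] gap 0.02105345447836528 units [ 0.06 -0.01  0.03] q7 [-0.79  0.38  0.18  1.81 -0.08  0.96  1.95]
```

Request:
{"name": "servo_tool", "arguments": {
  "deltas": [
    [0,0,-0.2,0,0,0,0.1],
    [0,0,-0.5,0,0,0,0.1],
    [0,0,-0.8,0,0,0,0.1],
    [0,0,-0.9,0,0,0,0.1],
    [0,0,-0.9,0,0,0,0.1]
  ]
}}

```text
t: 14.4
eef_pos: [0.4216, 0.2996, 0.1828]
tcp_rot: [-0.459, 0.888, -0.0, -0.001]
force: [0.9, -0.2, -0.3]
finger_gap: 0.0206
gripper_force: 78.2
```

Request:
{"name": "servo_tool", "arguments": {
  "deltas": [
    [0,0,-0.9,0,0,0,0.1],
    [0,0,-0.8,0,0,0,0.1],
    [0,0,0,0,0,0,0.1],
    [0,0,0,0,0,0,0.1]
  ]
}}

```text
t: 14.73
eef_pos: [0.423, 0.3007, 0.2346]
tcp_rot: [-0.459, 0.888, 0.0, 0.002]
force: [-0.8, -1.3, -0.5]
finger_gap: 0.0212
gripper_force: 78.2
```

```bash
python3 to.py .5537 .0334 .22
```

```text
t 14.7333 tcp [0.423  0.3007 0.2346] yaw y 144.7 F [-0.8 -1.3 -0.5] gap 0.021162432114606916 units [ 4.76 -8.7   0.48] q7 [-0.81  0.24  0.2   1.6  -0.05  1.3   1.92]
```

Request:
{"name": "servo_tool", "arguments": {
  "deltas": [
    [0.3,-0.6,0,0,0,0,0.1],
    [0.45,-0.8,0,0,0,0,0.1],
    [0.45,-0.8,0,0,0,0,0.1],
    [0.45,-0.8,0,0,0,0,0.1],
    [0.45,-0.8,0,0,0,0,0.1]
  ]
}}

```text
t: 15.15
eef_pos: [0.478, 0.1813, 0.2311]
tcp_rot: [-0.46, 0.888, 0.0, -0.002]
force: [0.9, -1.2, -0.6]
finger_gap: 0.0207
gripper_force: 78.3
```

Request:
{"name": "servo_tool", "arguments": {
  "deltas": [
    [0.45,-0.8,0,0,0,0,0.1],
    [0.45,-0.8,0,0,0,0,0.1],
    [0.45,-0.8,0,0,0,0,0.1],
    [0.45,-0.8,0,0,0,0,0.1],
    [0.45,-0.8,0,0,0,0,0.1]
  ]
}}

```text
t: 15.57
eef_pos: [0.5369, 0.0571, 0.231]
tcp_rot: [-0.459, 0.888, 0.001, -0.002]
force: [-0.8, -0.2, -1.2]
finger_gap: 0.0211
gripper_force: 78.3
```

Request:
{"name": "servo_tool", "arguments": {
  "deltas": [
    [0.35,-0.75,0.4,0,0,0,0.1],
    [0,0,0.5,0,0,0,0.1],
    [0,0,0.5,0,0,0,0.1],
    [0,0,0,0,0,0,0.1],
    [0,0,0,0,0,0,0.1]
  ]
}}

```text
t: 15.98
eef_pos: [0.5484, 0.0371, 0.1889]
tcp_rot: [-0.46, 0.888, 0.001, -0.003]
force: [-0.6, 0.4, -1.1]
finger_gap: 0.021
gripper_force: 78.4
```

Request:
{"name": "servo_tool", "arguments": {
  "deltas": [
    [0,0,0,0,0,0,0.1],
    [0,0,0,0,0,0,0.1]
  ]
}}

```text
t: 16.15
eef_pos: [0.5506, 0.0374, 0.1918]
tcp_rot: [-0.46, 0.888, -0.0, 0.001]
force: [-0.2, -0.2, -1.2]
finger_gap: 0.0208
gripper_force: 78.4
```

```bash
python3 to.py .5537 .0334 .142;  python3 - <<'E'
from lid import *
import pickle
st=r.sense();s=r.snapshot("wrist");save(s,"w4");sc=r.snapshot("scene");save(sc,"s6");tp=r.snapshot("top");save(tp,"t6")
pickle.dump((s,st,sc,tp),open("w4.pkl","wb"))
hole=np.array([.5527,.0314,.0766]);tip=st["eef_pos"]-np.array([0,0,.0538])
for n,q in(("wrist",s),("scene",sc),("top",tp)):
    print(n,proj(q,hole,st),proj(q,tip,st),proj(q,st["eef_pos"],st))
u,v=proj(s,tip,st).astype(int);a=s["image"][max(v-80,0):v+70,u-90:u+90]
u2,v2=proj(sc,tip,st).astype(int);b=sc["image"][v2-37:v2+38,u2-45:u2+45]
print(max(v-80,0),u-90,v2-37,u2-45,a.shape)
cv2.imwrite("pics/c8.png",cv2.cvtColor(np.hstack([cv2.resize(a,(400,int(400*a.shape[0]/a.shape[1])),interpolation=3)[:333],cv2.resize(b,(400,333),interpolation=3)]),cv2.COLOR_RGB2BGR)) if a.shape[0]==150 else print(a.shape)
E
```

```text
t 16.15 tcp [0.5506 0.0374 0.1918] yaw y 144.8 F [-0.2 -0.2 -1.2] gap 0.020773508374237023 units [ 0.05 -0.16  1.66] q7 [-0.38  0.35  0.37  1.58 -0.13  1.23  2.54]
wrist [312.63872512 190.13072349] [318.89381328 223.93335785] [318.35085349 267.2461082 ]
scene [366.32765856 211.87327332] [365.03814329 192.070252  ] [365.63805827 174.59223421]
top [367.67935617 157.42187331] [368.09857188 153.62355421] [370.72031733 149.09133018]
143 228 155 320 (150, 180, 3)
```

Request:
{"name": "servo_tool", "arguments": {
  "deltas": [
    [0.04,-0.16,0.4,0,0,0,0.1],
    [0,0,0.5,0,0,0,0.1],
    [0,0,0.4,0,0,0,0.1],
    [0,0,0.3,0,0,0,0.1],
    [0,0,0.1,0,0,0,0.1]
  ]
}}

```text
t: 16.72
eef_pos: [0.5522, 0.0329, 0.1379]
tcp_rot: [-0.459, 0.888, 0.001, -0.002]
force: [-0.4, -0.3, -1.6]
finger_gap: 0.021
gripper_force: 78.4
```

Request:
{"name": "servo_tool", "arguments": {
  "deltas": [
    [0,0,0,0,0,0,0.1],
    [0,0,0,0,0,0,0.1],
    [0,0,0,0,0,0,0.1],
    [0,0,0,0,0,0,0.1]
  ]
}}

```text
t: 17.05
eef_pos: [0.5542, 0.0331, 0.141]
tcp_rot: [-0.459, 0.888, -0.0, 0.001]
force: [-0.7, 0.1, -0.1]
finger_gap: 0.0214
gripper_force: 78.4
```

```bash
python3 to.py .5537 .0334 .137;  python3 - <<'E'
from lid import *
st=r.sense();s=r.snapshot("wrist");save(s,"w5");sc=r.snapshot("scene");save(sc,"s7")
print(r.sense()["eef_pos"].round(4))
hole=np.array([.5527,.0314,.0766]);tip=st["eef_pos"]-np.array([0,0,.0538])
for n,q in(("wrist",s),("scene",sc)): print(n,proj(q,hole,st),proj(q,tip,st))
u,v=proj(s,tip,st).astype(int);a=s["image"][v-60:v+60,u-72:u+72]
u2,v2=proj(sc,tip,st).astype(int);b=sc["image"][v2-30:v2+30,u2-36:u2+36]
print(u-72,v-60,u2-36,v2-30)
cv2.imwrite("pics/c8.png",cv2.cvtColor(np.hstack([cv2.resize(x,(400,333),interpolation=3) for x in(a,b)]),cv2.COLOR_RGB2BGR))
E
```

```text
t 17.05 tcp [0.5542 0.0331 0.141 ] yaw y 144.7 F [-0.7  0.1 -0.1] gap 0.021377193929746227 units [0.   0.02 0.13] q7 [-0.36  0.4   0.36  1.65 -0.15  1.12  2.57]
[0.554  0.0331 0.1408]
wrist [319.4016168  214.37837249] [318.94606448 223.90119787]
scene [366.32765856 211.87327332] [366.48197699 208.19398451]
246 163 330 178
```

View pics/c8.png

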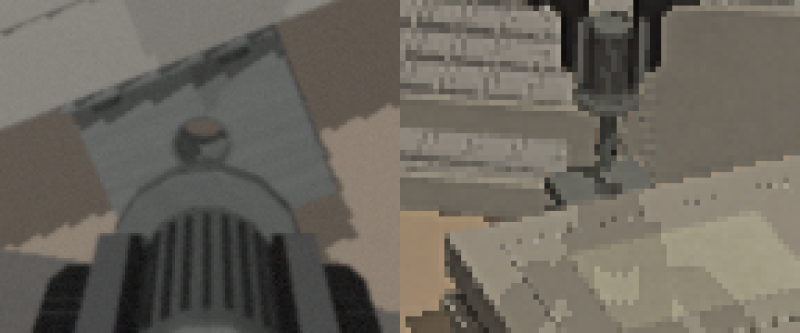

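The last picture shows the nose about over the hole: hole at wrist px (319,214), pin axis about px 321. The scene view agrees. I'll insert and watch the force.

Request:
{"name": "servo_tool", "arguments": {
  "deltas": [
    [0,-0.02,0.15,0,0,0,0.1],
    [0,0,0.15,0,0,0,0.1],
    [0,0,0.15,0,0,0,0.1],
    [0,0,0.1,0,0,0,0.1],
    [0,0,0.05,0,0,0,0.1]
  ]
}}

```text
t: 17.57
eef_pos: [0.5535, 0.0327, 0.1212]
tcp_rot: [-0.459, 0.888, 0.0, -0.001]
force: [0.5, -0.1, -0.1]
finger_gap: 0.0207
gripper_force: 78.4
```

Request:
{"name": "servo_tool", "arguments": {
  "deltas": [
    [0,0,0.1,0,0,0,0.1],
    [0,0,0.1,0,0,0,0.1],
    [0,0,0.1,0,0,0,0.1]
  ]
}}

```text
t: 17.82
eef_pos: [0.554, 0.0328, 0.1128]
tcp_rot: [-0.459, 0.888, 0.0, 0.0]
force: [0.2, -0.7, -1.2]
finger_gap: 0.0211
gripper_force: 78.4
```

```bash
python3 to.py .5537 .0334 .100
```

```text
t 17.8167 tcp [0.554  0.0328 0.1128] yaw y 144.7 F [ 0.2 -0.7 -1.2] gap 0.021074161093512036 units [-0.01  0.02  0.43] q7 [-0.35  0.43  0.35  1.68 -0.16  1.06  2.58]
```

Request:
{"name": "servo_tool", "arguments": {
  "deltas": [
    [0,0,0.1,0,0,0,0.1],
    [0,0,0.1,0,0,0,0.1],
    [0,0,0.1,0,0,0,0.1]
  ]
}}

```text
t: 18.07
eef_pos: [0.554, 0.0328, 0.1038]
tcp_rot: [-0.459, 0.888, 0.0, -0.0]
force: [0.3, -0.2, -0.8]
finger_gap: 0.0211
gripper_force: 78.4
```

Request:
{"name": "servo_tool", "arguments": {
  "deltas": [
    [0,0,0.1,0,0,0,0.1],
    [0,0,0.1,0,0,0,0.1],
    [0,0,0.1,0,0,0,0.1]
  ]
}}

```text
t: 18.32
eef_pos: [0.554, 0.0328, 0.0948]
tcp_rot: [-0.459, 0.888, -0.0, 0.0]
force: [-0.8, -0.1, -0.3]
finger_gap: 0.0206
gripper_force: 78.4
```

Request:
{"name": "servo_tool", "arguments": {
  "deltas": [
    [0,0,0.08,0,0,0,0.1],
    [0,0,0.05,0,0,0,0.1],
    [0,0,0,0,0,0,0.1]
  ]
}}

```text
t: 18.57
eef_pos: [0.5539, 0.0328, 0.091]
tcp_rot: [-0.459, 0.888, 0.0, -0.0]
force: [0.5, 0.5, -0.0]
finger_gap: 0.0207
gripper_force: 78.4
```

Request:
{"name": "servo_tool", "arguments": {
  "deltas": [
    [0,0,0.07,0,0,0,0.1],
    [0,0,0.07,0,0,0,0.1],
    [0,0,0.07,0,0,0,0.1],
    [0,0,0,0,0,0,0.1]
  ]
}}

```text
t: 18.9
eef_pos: [0.5544, 0.0331, 0.0852]
tcp_rot: [-0.46, 0.888, 0.0, 0.0]
force: [-0.8, 0.8, 3.0]
finger_gap: 0.0211
gripper_force: 78.4
```

Request:
{"name": "servo_tool", "arguments": {
  "deltas": [
    [0,0,0.05,0,0,0,0.1],
    [0,0,0.04,0,0,0,0.1],
    [0,0,0.03,0,0,0,0.1],
    [0,0,0,0,0,0,0.1],
    [0,0,0,0,0,0,0.1]
  ]
}}

```text
t: 19.32
eef_pos: [0.5547, 0.0332, 0.082]
tcp_rot: [-0.46, 0.888, -0.0, 0.001]
force: [-0.1, 1.2, 5.3]
finger_gap: 0.0213
gripper_force: 78.4
```

Request:
{"name": "servo_tool", "arguments": {
  "deltas": [
    [0,0,0.04,0,0,0,0.1],
    [0,0,0.04,0,0,0,0.1],
    [0,0,0,0,0,0,0.1],
    [0,0,0,0,0,0,0.1]
  ]
}}

```text
t: 19.65
eef_pos: [0.5552, 0.0333, 0.0804]
tcp_rot: [-0.459, 0.888, -0.0, 0.001]
force: [-0.8, 0.7, 8.6]
finger_gap: 0.0212
gripper_force: 79.3
```

Request:
{"name": "servo_tool", "arguments": {
  "deltas": [
    [0,0,0.04,0,0,0,0.1],
    [0,0,0.03,0,0,0,0.1],
    [0,0,0,0,0,0,0.1],
    [0,0,0,0,0,0,0.1]
  ]
}}

```text
t: 19.98
eef_pos: [0.556, 0.0332, 0.0798]
tcp_rot: [-0.459, 0.888, -0.0, 0.002]
force: [-2.6, 1.7, 15.5]
finger_gap: 0.021
gripper_force: 79.9
```

Request:
{"name": "servo_tool", "arguments": {
  "deltas": [
    [0,0,0.01,0,0,0,0.1],
    [0,0,0,0,0,0,0.1],
    [0,0,0,0,0,0,0.1],
    [0,0,0,0,0,0,0.1],
    [0,0,0,0,0,0,0.1]
  ]
}}

```text
t: 20.4
eef_pos: [0.5561, 0.0332, 0.0797]
tcp_rot: [-0.459, 0.888, -0.0, 0.002]
force: [-2.9, 0.6, 16.1]
finger_gap: 0.0211
gripper_force: 79.9
```

Request:
{"name": "servo_tool", "arguments": {
  "deltas": [
    [0,0,0,0,0,0,0.1],
    [0,0,0,0,0,0,0.1],
    [0,0,0,0,0,0,0.1],
    [0,0,0,0,0,0,0.1],
    [0,0,0,0,0,0,0.1]
  ]
}}

```text
t: 20.82
eef_pos: [0.5561, 0.0332, 0.0797]
tcp_rot: [-0.459, 0.888, -0.0, 0.003]
force: [-2.6, 1.4, 16.7]
finger_gap: 0.0212
gripper_force: 79.9
```

```bash
python3 - <<'E'
from lid import *
import pickle
# lid near-left front corner shift between resting (s7.png) and now; subpixel via phase correlation on lid patch, compared with prediction
sc=r.snapshot("scene");save(sc,"s8");st=r.sense();print(st["eef_pos"].round(4),st["force"].round(1),st["wrist_torque"].round(2))
a=cv2.imread("pics/s7.png",0).astype(np.float32);b=cv2.imread("pics/s8.png",0).astype(np.float32)
k=P(0,.125,.022,-.085);k2=P(-.06,.125,.022,-.085);p=proj(sc,k);print("pred shift",proj(sc,k2)-p)
u,v=p.astype(int);A=a[v-8:v+24,u-14:u+18];B=b[v-8:v+24,u-14:u+18]
print("seen",cv2.phaseCorrelate(A,B,cv2.createHanningWindow((32,32),cv2.CV_32F)))
t=np.eye(2,3,dtype=np.float32);print("ecc",cv2.findTransformECC(A,B,t,cv2.MOTION_TRANSLATION)[0],t[:,2])
E
```

```text
[0.5561 0.0332 0.0797] [-2.9  0.8 16.4] [ 0.17  0.68 -0.13]
pred shift [-0.26068187  2.02737966]
seen ((-1.248186531792257, 0.9804968551760211), 0.5125232827849686)
ecc 0.9867233779885836 [-0.38777176  0.9144691 ]
```

```bash
python3 - <<'E'
from lid import *
sc=r.snapshot("scene")
a=cv2.imread("pics/s7.png",0).astype(np.float32);b=cv2.cvtColor(sc["image"],cv2.COLOR_RGB2GRAY).astype(np.float32)
for d0,d1,w0,w1 in((.10,.15,-.105,-.03),(.10,.15,.03,.105),(.11,.15,-.105,-.06),(.0,.04,-.1,.1)):
    q=np.array([proj(sc,P(0,d,.022,w)) for d,w in((d0,w0),(d1,w0),(d1,w1),(d0,w1))])
    m=np.zeros(a.shape,np.uint8);cv2.fillPoly(m,[np.round(q).astype(int)],255)
    c=P(0,(d0+min(d1,.137))/2,.022,(w0+w1)/2);c2=P(-.06,(d0+min(d1,.137))/2,.022,(w0+w1)/2)
    t=np.eye(2,3,dtype=np.float32)
    try:
        cc=cv2.findTransformECC(a,b,t,cv2.MOTION_TRANSLATION,(3,200,1e-6),m,3)[0];print("pred",(proj(sc,c2)-proj(sc,c)).round(2),"seen",t[:,2].round(2),round(cc,3))
    except cv2.error as e: print("fail")
E
```

```text
pred [-0.28  1.91] seen [-0.67  2.94] 0.838
pred [-0.44  1.89] seen [-0.69  2.39] 0.983
fail
fail
```

```bash
python3 -c "
from workcell import r
print(r.sense()['force']);print(r.close_job())"
```

```text
[-2.38279998  1.64459858 15.37694607]
the job is handed in; nothing more can be done
None
```

I handed the job in at about 21 s: the lid is down on its hard stop, and the gripper still holds the pin by its head through both lugs, pressing with about 16 N. No camera picture was viewed after the pin went in; full closure is judged from the force and height readings and a rough image-shift check.

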